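# Zero a coffee grinder's burrs and lock the setting

## Task

Set the coffee grinder: turn the black hexagonal adjuster clockwise until you feel the burr teeth just catch, without forcing them, then back it off a quarter turn. Now run the brass lock nut clockwise down the same thread onto the grinder's steel neck and nip it up to about half a newton metre, no more than snug, so that it locks the adjuster where you set it. Leave the hopper, cup and tamper where they stand, and let go at the end.

Things in the scene. Friction and masses are not known exactly. Their poses are not given: they have to be found in the camera images.
- grinder: Electric coffee grinder without its hopper, fixed on the worktop: black foot 150 x 116 mm, aluminium tower, round head of 104 mm diameter with a flat deck (black scale marks) 150 mm above the worktop, black chute in front. Origin: centre of its underside, z up, chute towards -x. Neck, lock nut and adjuster stand on the vertical axis through this origin.
- boss: The grinder's fixed steel neck, a round boss of 52 mm diameter standing 13 mm above the deck; the seat of the lock nut. Origin: centre of its flat top, 163 mm above the worktop.
- adjuster: Upper burr carrier: steel threaded tube ending in a black hexagonal head, 44 mm across flats, 51 across corners, 20 mm high. Origin: on the axis at its burr face, inside the grinder; z up. Two flats look along its own +x and -x, the others at every 60 degrees. Right-hand thread, 8 mm a turn: clockwise from above lowers it. About 0.15 N m of friction; it stays where left.
- adjuster_head (a point): Centre of the black hexagonal head, on the axis at half its height, about 200 mm above the worktop. It starts 1.1 to 2.6 rad short of where the teeth catch; the lock nut turns along with it. The catch is abrupt: beyond friction, the resisting torque grows by over 1 N m within 0.1 rad, so go the last part in steps of about 0.05 rad. 120 N on the teeth (about 2 N m) harms them.
- lock_ring: Brass hexagonal lock nut on the adjuster's thread, 58 mm across flats, 67 across corners, 12 mm thick. Origin: centre of its underside. Two flats look along its own +x and -x, the others at every 60 degrees. Right-hand thread, 8 mm a turn, about 0.06 N m of friction. A gripper opened to 80 mm passes down over the head to it. The adjuster stays put while it is turned.
- lock_ring_middle (a point): Centre of the brass lock nut, 6 mm above its underside. It starts 3 to 5 mm above the neck, 9 to 12 mm of free thread below the head. Once on the neck its turning moment grows evenly, all of it friction: about 0.5 N m after some 0.5 rad more (25 to 50 N of clamping), 1 N m after 1 rad, which is too much; it stays tight by itself. A hand at rest may feel this friction with either sign.
- lower_burr: Lower burr, fixed and hidden inside the grinder, with two sloping teeth. Origin: on the axis, 130 mm above the worktop. How it sits differs from start to start, so where the teeth meet can only be felt.
- hopper: The grinder's clear bean hopper, lifted off and standing loose upside down on its wide rim: 106 mm diameter at the foot, 47 mm neck, 104 mm high. Origin: centre of its underside.
- cup: Loose beige handleless espresso cup, 62 mm diameter, 58 mm high. Origin: centre of its underside.
- tamper: Loose coffee tamper standing on its steel foot, 58 mm diameter, 85 mm high, wooden handle up. Origin: centre of its underside.
There are look-alikes about, which are no part of the job. What is shaped like the cup but orange or pink is not meant.

How it is judged:
By the outcome, as a careful person would: the job done as asked, in the order asked, and still so for the second after the job is handed in, with the robot touching nothing.
It also fails if it takes over 72 s, if anything falls off the work surface, if the arm or the gripper's body presses on something with over 40 N, if the wrist force passes 120 N, or if a joint passes its speed limit or range.

## Robot

A 6-joint arm with a two-finger parallel gripper is mounted at the origin on a cart in front of the work surface, level with it; the furniture and walls round the work are solid. World frame = base frame: x ahead of the robot, y to its left, z up, the work surface at z = 0. Lengths are in mm, angles in rad, forces in N, time in s.
With the tool pointing down it reaches from about 275 to 1000 mm from the base axis. Payload 8.4 kg.
Tool frame: the origin (TCP) lies on the mounting face of the last link; the fingertips stand 173 mm ahead of it and the grasp point (between the pads) lies 155 mm ahead of it; z points along the fingers, y is the line along which they close (so a half turn about z gives the same grasp; the last joint's range is limited). The gripper opens to 85 mm and grips with 20 to 120 N. Pads are 22 mm wide; open, the fingers measure 114 mm over their backs; the gripper's body (76 mm by 85 mm) begins 54 mm behind the grasp point. The pads swing forward as they close: fully open they stand 13 mm farther back than shut.
Start: joints at [1.125, 0.353, 1.633, -0, 1.155, -0.002], TCP at [268.358, 564.458, 404.681] pointing down, gripper open.
Joint ranges: [-2.63, 2.63], [-0.92, 2.1], [0.06, 2.66], [-1.3, 4.44], [0, 2.69], [-3.02, 3.02]. Speed limits (rad/s): [2.22, 2.22, 2.79, 3.14, 3.14, 3.14].

## Interface

Orientations are given as [roll, pitch, yaw] about the fixed x, y, z axes, in that order (R = Rz(yaw) Ry(pitch) Rx(roll)).
In Python, from rig import r gives the robot as it stands.
- The arm moves only by the tool apply_moves, never from a script. Its argument "deltas" is a list of rows, each an object with "claw": the gripper command: -1 is fully open, 1 is shut, values between are in proportion; "delta_pos": the shift along the tool's x, y, z in cm, a list of three; "yaw": the turn about the tool's z in rad. In form: [{"claw": claw, "delta_pos": [tx, ty, tz], "yaw": yaw}, ...]. A call has 1 to 8 rows; each row shifts and turns the commanded pose from where the row before left it, along the tool's axes as they then stand; what a row does not reach is not made up. A row lasts 1/8 s, in which the tool goes at most 62.5 mm and 10.7 degrees, less where a joint would pass 70% of its speed; a pose out of reach is approached as far as the arm can. A call with a gripper value outside its range is refused whole. The fingers move at their own pace and stop on an object; "grip_force" is the grip in N (left out, the last holds). Time passes only in rows, so rows that do not move let the fingers close. It gives the time, the measured TCP pose, the force, the opening and the grip force at its end, in the units of the state.
- r.sense(): the state, without advancing time (a new reading comes with each control period).
- r.grab_frame(name): name is "scene" or "top" or "wrist"; returns a dict with "img" (480x640x3 uint8, blue, green, red), "z_map" (480x640 float32, mm along the optical axis (not along the pixel's ray), 0 where there is no reading), "fx", "fy", "cx", "cy" (pixels), "eye" and "rotation" of the camera in the world; the wrist camera has in their place "T_tool_cam" (4x4, takes a point from camera to tool coordinates, whose origin is the TCP and whose axes are the flange's). Camera axes: x right, y up, looking along -z (the intrinsics and any distortion apply to the point x, -y, -z); pixel columns grow to the right and rows downward; lengths in mm; the calibration is good to about 2 mm. A picture is of the moment at which its call begins: read the wrist's pose just before it.
- r.sign_off(): hands the job in; it is judged then, once.
The state is a dict: "clock": time; "qpos": joint angles; "qvel": joint speeds; "joint_efforts": joint torques, N m; "eef_pos": TCP position; "tcp_rot": TCP orientation; "contact_force": force on the tool from outside, world axes, zero at the start; "wrist_torque": the same for the moment, N m; "opening": opening from 0.0 (shut) to 1.0 (fully open); "grasp_force": force on a finger pad.
Only numpy, scipy, OpenCV 4.12 (cv2) and the standard library are available. Lean on these libraries where they do the work, as an engineer would, in place of code of your own. Each camera call takes 0.05 s, during which the arm holds its last target. There are 200 camera calls.

## Working session

There is one attempt and no reset: what is moved stays moved. The work goes in short steps, Python scripts to look and compute and a tool call to move; the robot and the scene stay as the last step left them, time stands still between calls to the robot, and variables do not carry over. Pictures are saved under pics/ and viewed, at most 10 in all, crops included, and the job is handed in when it is done.

Besides the shell and the picture viewer there is one more tool, called after "Emit:" as name([rows], argument=value, ...), one row to a line, values as JSON. apply_moves: Moves the arm, as the interface text tells. Its arguments: {"type":"object","properties":{"deltas":{"type":"array"},"grip_force":{"type":"number"}},"required":["deltas"]}

```bash
ls; mkdir -p pics; python3 - <<'E'
from rig import r
import cv2,numpy as np,pickle
s=r.sense();print(s)
for n in("scene","top"):
    f=r.grab_frame(n);cv2.imwrite(f"pics/{n}0.png",f["img"]);pickle.dump(f,open(f"{n}.pkl","wb"))
    print(n,f["eye"],f["rotation"],f["fx"],f["cx"],f["cy"],[k for k in f])
E
```

```text
pics
{'clock': 0.0, 'qpos': array([ 1.12459435e+00,  3.53653951e-01,  1.63416796e+00, -4.26031026e-06,
        1.15520076e+00, -2.41146911e-03]), 'qvel': array([-0.00240712,  0.00185532, -0.00252929, -0.00103524,  0.00072307,
       -0.00144496]), 'joint_efforts': array([ 1.31099798e-03, -6.05240464e+01, -3.42079604e+01, -1.39061763e-04,
        9.13866417e-03,  1.09018313e-05]), 'eef_pos': array([268.25326675, 564.22864568, 403.94341313]), 'tcp_rot': array([-3.14016264e+00,  4.46754835e-07,  2.69780387e+00]), 'contact_force': array([ 0.15529011, -0.24126191,  0.2141206 ]), 'wrist_torque': array([-0.02327504,  0.00018317, -0.03645692]), 'grasp_force': 0.0, 'opening': 1.0011669341563687}
scene [-147.99109091 -575.38554962  810.84846034] [ 0.95180931  0.01376441 -0.61160781] 612.0324833439585 321.17612079644556 238.55213502080977 ['img', 'z_map', 'fx', 'fy', 'cx', 'cy', 'eye', 'rotation']
top [ 311.16998076  218.87503137 1073.13187454] [ 0.06528623  0.01550956 -1.5865276 ] 490.34248087801313 315.8931126474591 234.6463542456375 ['img', 'z_map', 'fx', 'fy', 'cx', 'cy', 'eye', 'rotation']
```

View pics/scene0.png

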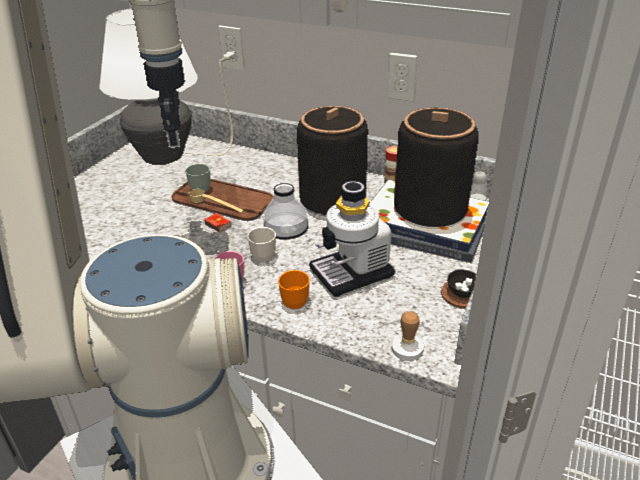

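View pics/top0.png

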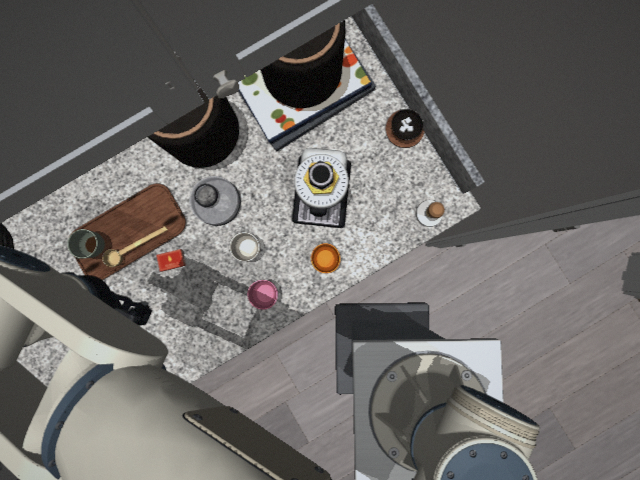

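The grinder is unmistakable: top view (322,178), scene view (353,200). I can also see the hopper at (215,200), the beige cup at (247,247) and the tamper at (432,212). The orange (325,258) and pink (263,294) cups are decoys. Next I measure the axis, the flats and how close the canisters stand.

```bash
cat > h.py <<'E'
import numpy as np,cv2,pickle
from scipy.spatial.transform import Rotation as R
def cloud(f,T=None):
    z=f["z_map"];v,u=np.mgrid[0:480,0:640]
    P=np.stack([(u-f["cx"])/f["fx"]*z,-(v-f["cy"])/f["fy"]*z,-z],-1)
    if T is None: W=P@R.from_euler("xyz",f["rotation"]).as_matrix().T+f["eye"]
    else: W=P@T[:3,:3].T+T[:3,3]
    W[z<=0]=np.nan
    return W
def wristT(s,f):
    T=np.eye(4);T[:3,:3]=R.from_euler("xyz",s["tcp_rot"]).as_matrix();T[:3,3]=s["eef_pos"];return T@f["T_tool_cam"]
E
python3 - <<'E'
from h import *
f=pickle.load(open("top.pkl","rb"));W=cloud(f)
np.set_printoptions(precision=1,suppress=True)
for n,(u,v) in dict(table=(380,220),head=(320,174),deck=(340,195),ring=(322,192),can1=(205,130),can2=(300,60),hop=(205,195)).items(): print(n,W[v,u])
img=f["img"][110:250,250:390];cv2.imwrite("pics/c0.png",cv2.resize(img,(560,560),interpolation=cv2.INTER_CUBIC))
sub=W[110:250,250:390].reshape(-1,3)
for lo,hi in((195,225),(163,190),(143,157)):
    m=(sub[:,2]>lo)&(sub[:,2]<hi);q=sub[m];
    if len(q): print(lo,hi,len(q),q.mean(0),q.min(0),q.max(0)); print(cv2.minEnclosingCircle(q[:,:2].astype(np.float32)))
A=W.reshape(-1,3);A=A[np.isfinite(A[:,2])]
g=W[178,322]
for lo in range(0,400,40):
    m=(A[:,2]>lo)&(A[:,2]<lo+40)&(np.abs(A[:,0]-g[0])<250)&(np.abs(A[:,1]-g[1])<250)
    if m.sum(): print(lo,m.sum(),A[m].min(0),A[m].max(0))
s=pickle.load(open("scene.pkl","rb"));V=cloud(s)
for n,(u,v) in dict(can1=(333,122),can2=(438,124),can1side=(333,170),head=(352,187),tbl=(300,330)).items(): print(n,V[v,u])
for c in ((298,368,105,215),(398,478,108,225)):
    q=V[c[2]:c[3],c[0]:c[1]].reshape(-1,3); q=q[(q[:,2]>120)]; print(np.nanpercentile(q,[2,98],axis=0))
E
```

```text
table [411.6  93.1  -1.9]
head [475.9 222.4 209.4]
deck [446.6 185.3 147.7]
ring [448.6 219.4 176.5]
can1 [561.6 429.4 202.4]
can2 [660.6 252.8 265.5]
hop [473.7 478.6  -0.6]
195 225 548 [475.1 222.1 210.4] [451.6 200.8 196.1] [499.3 243.8 215.4]
((475.4713439941406, 221.8475341796875), 24.502660751342773)
163 190 318 [466.2 221.9 178.4] [446.8 189.2 165.9] [504.7 254.4 189.8]
((476.3309326171875, 222.1627655029297), 32.9742431640625)
143 157 1390 [471.6 221.8 148.7] [424.5 171.1 143.2] [526.8 272.7 154.4]
((475.75665283203125, 221.80096435546875), 51.792724609375)
0 15641 [218.8 -31.    0. ] [718.7 468.9  40. ]
40 5688 [226.  -31.1  40. ] [718.7 468.8  80. ]
80 2836 [407.6 -30.9  80. ] [718.4 468.8 120. ]
120 3151 [413.2 -31.1 120. ] [718.6 468.8 160. ]
160 2053 [446.8 -30.6 160. ] [718.6 468.7 200. ]
200 3190 [451.6 -30.7 200. ] [718.7 468.9 240. ]
240 2525 [603.6 -31.1 240. ] [718.8 308.1 279.9]
280 930 [604.8 -31.  280.1] [718.8  35.3 320. ]
320 1055 [604.6 -31.  320. ] [718.7  35.1 360. ]
360 1014 [603.6 -31.  360. ] [705.5  27.9 400. ]
can1 [603.3 463.4 221.4]
can2 [715.2 247.4 265.7]
can1side [571.2 419.5 128.1]
head [473.4 222.4 211.6]
tbl [293.3 142.9  -0.1]
[[449.7 198.6 123.9]
 [770.4 699.5 224. ]]
[[646.7 174.  124.8]
 [905.7 469.8 268.3]]
```

View pics/c0.png

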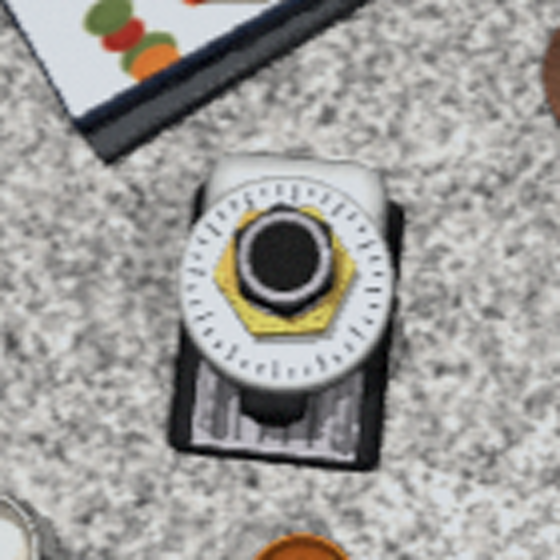

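The axis comes out near (475.6, 222), head top at 210, deck at 148–150 and nut top at about 177, all matching the given sizes. I'll move above it.

Emit:
apply_moves([
  {"claw": -1, "delta_pos": [-4.18, -2.75, -0.4], "yaw": 0},
  {"claw": -1, "delta_pos": [-4.18, -2.75, -0.4], "yaw": 0},
  {"claw": -1, "delta_pos": [-4.18, -2.75, -0.4], "yaw": 0},
  {"claw": -1, "delta_pos": [-4.18, -2.75, -0.4], "yaw": 0},
  {"claw": -1, "delta_pos": [-4.18, -2.75, -0.4], "yaw": 0},
  {"claw": -1, "delta_pos": [-4.18, -2.75, -0.4], "yaw": 0},
  {"claw": -1, "delta_pos": [-4.18, -2.75, -0.4], "yaw": 0},
  {"claw": -1, "delta_pos": [-4.18, -2.75, -0.4], "yaw": 0},
], grip_force=40)

```text
clock: 1.1
eef_pos: [476.4, 220.7, 436.6]
tcp_rot: [-3.141, -0.0, 2.698]
contact_force: [0.9, 0.4, 1.4]
opening: 0.998
grasp_force: 0.0
```

Emit:
apply_moves([
  {"claw": -1, "delta_pos": [0, 0, 0], "yaw": 0},
  {"claw": -1, "delta_pos": [0, 0, 0], "yaw": 0},
  {"claw": -1, "delta_pos": [0, 0, 0], "yaw": 0},
])

```text
clock: 1.48
eef_pos: [475.3, 223.0, 436.4]
tcp_rot: [-3.141, -0.001, 2.699]
contact_force: [0.0, 0.9, 0.9]
opening: 1.001
grasp_force: 0.0
```

```bash
cat > look.py <<'E'
import sys
from rig import r
from h import *
np.set_printoptions(precision=4,suppress=True)
s=r.sense();f=r.grab_frame("wrist");pickle.dump((s,f),open("w.pkl","wb"))
cv2.imwrite(f"pics/{sys.argv[1]}.png",f["img"])
print(s["clock"],s["qpos"],s["eef_pos"],s["tcp_rot"],s["wrist_torque"],s["contact_force"],f["T_tool_cam"],f["fx"])
W=cloud(f,wristT(s,f)).reshape(-1,3);W=W[np.hypot(W[:,0]-475.6,W[:,1]-222)<70]
for lo,hi in((205,215),(170,186),(145,154)):
    q=W[(W[:,2]>lo)&(W[:,2]<hi)]
    if len(q)>20:
        print(lo,len(q),q.mean(0),np.median(q[:,2]),cv2.minEnclosingCircle(q[:,:2].astype(np.float32)))
        h=cv2.convexHull(q[:,:2].astype(np.float32))[:,0]; 
        # support-width: flats direction
        a=np.deg2rad(np.arange(0,180,1));w=[np.ptp(h@[np.cos(t),np.sin(t)]) for t in a]
        S=[w[i]+w[i+60]+w[i+120] for i in range(60)];i=int(np.argmin(S));print("flat normal deg (mod 60)",i,w[i],w[i+60],w[i+120])
E
python3 look.py w1
```

```text
1.475 [ 0.4358  0.1661  1.8098  0.0003  1.1663 -0.6926] [475.3389 223.0418 436.4113] [-3.1413 -0.0006  2.699 ] [0.0297 0.0152 0.0103] [0.019  0.8609 0.8675] [[ 0.0005  0.963   0.2693 68.4179]
 [ 1.     -0.0009  0.0013  1.1636]
 [ 0.0014  0.2693 -0.963  31.4042]
 [ 0.      0.      0.      1.    ]] 331.70095111762174
205 4130 [476.0256 223.1956 211.1902] 211.2910630559982 ((477.3193664550781, 222.66976928710938), 24.84449577331543)
flat normal deg (mod 60) 34 44.335861617601324 44.30214097229623 44.4701134233394
170 1622 [462.2093 230.0947 178.7714] 179.0310913341836 ((477.2239074707031, 222.51829528808594), 32.8501091003418)
flat normal deg (mod 60) 3 58.09247210548085 57.446505322847145 57.59422690542585
145 6120 [463.2009 229.2656 149.2018] 149.3358166595546 ((477.457763671875, 222.43495178222656), 51.70920944213867)
flat normal deg (mod 60) 34 102.55747148167086 102.88427786634412 97.94684544686913
```

View pics/w1.png

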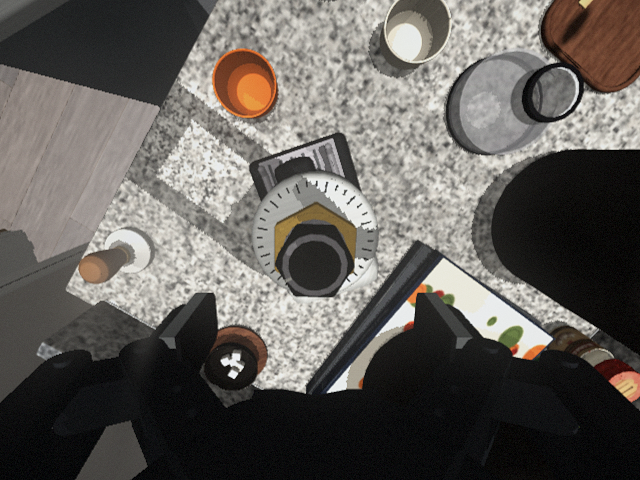

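The wrist view shows the head at (317,265) with the brass nut around it. The axis is about (476.5, 222.4). The head flats are at 34° mod 60 and the nut flats at about 3°. I'll turn to the 94° closing line, which leaves joint 6 plenty of clockwise travel, and descend.

Emit:
apply_moves([
  {"claw": -1, "delta_pos": [0, 0, 0], "yaw": -0.171},
  {"claw": -1, "delta_pos": [0, 0, 0], "yaw": -0.171},
  {"claw": -1, "delta_pos": [0, 0, 0], "yaw": -0.17},
  {"claw": -1, "delta_pos": [-0.1, -0.08, 2], "yaw": 0},
  {"claw": -1, "delta_pos": [0, 0, 2], "yaw": 0},
  {"claw": -1, "delta_pos": [0, 0, 2], "yaw": 0},
  {"claw": -1, "delta_pos": [0, 0, 1.9], "yaw": 0},
  {"claw": -1, "delta_pos": [0, 0, 0], "yaw": 0},
])

```text
clock: 2.52
eef_pos: [476.1, 222.0, 356.5]
tcp_rot: [-3.141, -0.003, -3.072]
contact_force: [0.6, -0.1, 0.0]
opening: 1.001
grasp_force: 0.0
```

Emit:
apply_moves([
  {"claw": 1, "delta_pos": [0, 0, 0], "yaw": 0},
  {"claw": 1, "delta_pos": [0, 0, 0], "yaw": 0},
  {"claw": 1, "delta_pos": [0, 0, 0], "yaw": 0},
  {"claw": 1, "delta_pos": [0, 0, 0], "yaw": 0},
  {"claw": 1, "delta_pos": [0, 0, 0], "yaw": 0},
  {"claw": 1, "delta_pos": [0, 0, 0], "yaw": 0},
  {"claw": 1, "delta_pos": [0, 0, 0], "yaw": 0},
  {"claw": 1, "delta_pos": [0, 0, 0], "yaw": 0},
], grip_force=60)

```text
clock: 3.52
eef_pos: [477.2, 221.5, 358.8]
tcp_rot: [3.141, 0.001, -3.073]
contact_force: [-1.0, 0.2, 5.6]
opening: 0.505
grasp_force: 61.0
```

```bash
cat > st.py <<'E'
from rig import r
import numpy as np
np.set_printoptions(precision=4,suppress=True)
s=r.sense()
print(s["clock"],"q",s["qpos"],"p",s["eef_pos"],s["tcp_rot"],"\nM",s["wrist_torque"],"F",s["contact_force"],"g",s["grasp_force"],s["opening"],"e6",s["joint_efforts"][5])
E
python3 st.py
```

```text
3.525 q [ 0.4318  0.2515  1.8897 -0.0001  0.9991 -1.2071] p [477.1561 221.519  358.8191] [ 3.1412  0.0013 -3.0734] 
M [-0.2538  0.2451 -0.0202] F [-0.9629  0.2085  5.5752] g 61.000903844833374 0.5054385822418438 e6 -0.022518295445479453
```

Emit:
apply_moves([
  {"claw": 1, "delta_pos": [0, 0, 0], "yaw": 0.12},
  {"claw": 1, "delta_pos": [0, 0, 0], "yaw": 0.12},
  {"claw": 1, "delta_pos": [0, 0, 0], "yaw": 0.12},
  {"claw": 1, "delta_pos": [0, 0, 0], "yaw": 0.12},
  {"claw": 1, "delta_pos": [0, 0, 0], "yaw": 0.12},
  {"claw": 1, "delta_pos": [0, 0, 0], "yaw": 0.12},
  {"claw": 1, "delta_pos": [0, 0, 0], "yaw": 0.12},
  {"claw": 1, "delta_pos": [0, 0, 0], "yaw": 0.05},
])

```text
clock: 4.53
eef_pos: [477.1, 221.3, 357.7]
tcp_rot: [3.141, 0.001, 2.317]
contact_force: [2.7, 0.5, -5.2]
opening: 0.504
grasp_force: 61.3
```

```bash
python3 st.py
```

```text
4.525 q [ 0.4317  0.2528  1.8906 -0.0005  0.9977 -0.3147] p [477.0802 221.3303 357.7346] [3.1413 0.0006 2.3174] 
M [-0.0252 -0.3038  0.1309] F [ 2.7     0.524  -5.1634] g 61.339759826660156 0.5035137646042364 e6 -0.061475762631744146
```

Emit:
apply_moves([
  {"claw": 1, "delta_pos": [0, 0, 0.02], "yaw": 0.07},
  {"claw": 1, "delta_pos": [0, 0, 0.02], "yaw": 0.08},
  {"claw": 1, "delta_pos": [0, 0, 0], "yaw": 0.0},
])

```text
clock: 4.9
eef_pos: [477.1, 221.3, 357.5]
tcp_rot: [3.141, 0.0, 2.17]
contact_force: [0.3, -1.4, -1.9]
opening: 0.503
grasp_force: 61.7
```

```bash
sed -i 's/^print.*/print(round(s["clock"],2),"q6",s["qpos"][5].round(4),"yaw",s["tcp_rot"][2].round(4),"z",s["eef_pos"][2].round(2),"M",s["wrist_torque"],"F",s["contact_force"],"e6",s["joint_efforts"][5].round(3),s["opening"].round(3))/' st.py; python3 st.py
```

```text
Traceback (most recent call last):
  File "st.py", line 5, in <module>
    print(round(s["clock"],2),"q6",s["qpos"][5].round(4),"yaw",s["tcp_rot"][2].round(4),"z",s["eef_pos"][2].round(2),"M",s["wrist_torque"],"F",s["contact_force"],"e6",s["joint_efforts"][5].round(3),s["opening"].round(3))
                                                                                                                                                                                                      ^^^^^^^^^^^^^^^^^^
AttributeError: 'float' object has no attribute 'round'
```

Emit:
apply_moves([
  {"claw": 1, "delta_pos": [0, 0, 0.01], "yaw": 0.08},
  {"claw": 1, "delta_pos": [0, 0, 0], "yaw": 0.0},
])

```text
clock: 5.15
eef_pos: [477.1, 221.3, 357.4]
tcp_rot: [3.141, 0.0, 2.092]
contact_force: [1.1, -2.5, -0.4]
opening: 0.503
grasp_force: 61.8
```

```bash
python3 st.py
```

```text
Traceback (most recent call last):
  File "st.py", line 5, in <module>
    print(round(s["clock"],2),"q6",s["qpos"][5].round(4),"yaw",s["tcp_rot"][2].round(4),"z",s["eef_pos"][2].round(2),"M",s["wrist_torque"],"F",s["contact_force"],"e6",s["joint_efforts"][5].round(3),s["opening"].round(3))
                                                                                                                                                                                                      ^^^^^^^^^^^^^^^^^^
AttributeError: 'float' object has no attribute 'round'
```

```bash
cat > st.py <<'E'
from rig import r
import numpy as np
np.set_printoptions(precision=3,suppress=True)
s=r.sense()
print(round(s["clock"],2),"q6 %.4f yaw %.4f z %.2f e6 %.3f op %.3f"%(s["qpos"][5],s["tcp_rot"][2],s["eef_pos"][2],s["joint_efforts"][5],s["opening"]),"M",s["wrist_torque"],"F",s["contact_force"])
E
python3 st.py
```

```text
5.15 q6 -0.0889 yaw 2.0915 z 357.43 e6 0.433 op 0.503 M [-0.453 -0.093 -0.17 ] F [ 1.088 -2.531 -0.438]
```

Emit:
apply_moves([
  {"claw": 1, "delta_pos": [0, 0, 0.01], "yaw": 0.06},
  {"claw": 1, "delta_pos": [0, 0, 0], "yaw": 0.0},
])

```text
clock: 5.4
eef_pos: [477.1, 221.3, 357.4]
tcp_rot: [3.141, 0.0, 2.032]
contact_force: [1.9, -3.4, 2.1]
opening: 0.506
grasp_force: 62.0
```

```bash
python3 st.py
```

```text
5.4 q6 -0.0296 yaw 2.0322 z 357.38 e6 0.260 op 0.506 M [-0.58  -0.049 -0.204] F [ 1.917 -3.4    2.099]
```

Emit:
apply_moves([
  {"claw": 1, "delta_pos": [0, 0, 0.01], "yaw": 0.03},
  {"claw": 1, "delta_pos": [0, 0, 0], "yaw": 0.03},
])

```text
clock: 5.65
eef_pos: [477.0, 221.3, 357.2]
tcp_rot: [3.141, 0.0, 1.969]
contact_force: [0.0, -4.0, 3.8]
opening: 0.505
grasp_force: 62.2
```

```bash
python3 st.py
```

```text
5.65 q6 0.0337 yaw 1.9691 z 357.23 e6 -0.321 op 0.505 M [-0.755  0.     0.079] F [ 0.041 -4.031  3.785]
```

Emit:
apply_moves([
  {"claw": 1, "delta_pos": [0, 0, 0], "yaw": 0.035},
  {"claw": 1, "delta_pos": [0, 0, 0], "yaw": 0.035},
])

```text
clock: 5.9
eef_pos: [477.0, 221.3, 357.2]
tcp_rot: [3.141, 0.0, 1.898]
contact_force: [1.8, -5.8, 3.9]
opening: 0.502
grasp_force: 62.3
```

```bash
python3 st.py
```

```text
5.9 q6 0.1049 yaw 1.8978 z 357.16 e6 -0.344 op 0.502 M [-0.831 -0.074  0.173] F [ 1.827 -5.836  3.919]
```

Emit:
apply_moves([
  {"claw": 1, "delta_pos": [-0.05, 0, 0], "yaw": 0.035},
  {"claw": 1, "delta_pos": [0, 0, 0], "yaw": 0.035},
])

```text
clock: 6.15
eef_pos: [477.1, 221.2, 357.1]
tcp_rot: [3.141, -0.0, 1.827]
contact_force: [-0.2, -2.6, 4.2]
opening: 0.501
grasp_force: 62.4
```

```bash
python3 st.py
```

```text
6.15 q6 0.1741 yaw 1.8275 z 357.08 e6 -0.347 op 0.501 M [-0.285  0.139  0.14 ] F [-0.154 -2.572  4.179]
```

Emit:
apply_moves([
  {"claw": 1, "delta_pos": [0, 0, 0], "yaw": 0.035},
  {"claw": 1, "delta_pos": [0, 0, 0], "yaw": 0.035},
])

```text
clock: 6.4
eef_pos: [477.1, 221.1, 357.0]
tcp_rot: [-3.142, -0.0, 1.757]
contact_force: [-0.0, -0.7, 4.1]
opening: 0.499
grasp_force: 62.3
```

```bash
python3 st.py
```

```text
6.4 q6 0.2442 yaw 1.7574 z 356.97 e6 -0.337 op 0.499 M [-0.108  0.121  0.116] F [-0.022 -0.672  4.073]
```

Emit:
apply_moves([
  {"claw": 1, "delta_pos": [0, 0, 0], "yaw": 0.035},
  {"claw": 1, "delta_pos": [0, 0, 0], "yaw": 0.035},
])

```text
clock: 6.65
eef_pos: [477.1, 221.1, 356.9]
tcp_rot: [-3.141, -0.0, 1.687]
contact_force: [-0.5, 1.6, 2.5]
opening: 0.503
grasp_force: 62.2
```

```bash
python3 st.py
```

```text
6.65 q6 0.3142 yaw 1.6874 z 356.90 e6 -0.334 op 0.503 M [0.122 0.194 0.1  ] F [-0.523  1.602  2.475]
```

Emit:
apply_moves([
  {"claw": 1, "delta_pos": [0, 0, 0.005], "yaw": 0.035},
  {"claw": 1, "delta_pos": [0, 0, 0.005], "yaw": 0.035},
])

```text
clock: 6.9
eef_pos: [477.0, 221.1, 356.8]
tcp_rot: [-3.141, -0.0, 1.617]
contact_force: [-2.6, 1.5, 2.3]
opening: 0.505
grasp_force: 62.2
```

```bash
python3 st.py
```

```text
6.9 q6 0.3842 yaw 1.6174 z 356.78 e6 -0.334 op 0.505 M [0.286 0.231 0.071] F [-2.638  1.501  2.317]
```

Emit:
apply_moves([
  {"claw": 1, "delta_pos": [0, 0, 0.005], "yaw": 0.035},
  {"claw": 1, "delta_pos": [0, 0, 0.005], "yaw": 0.035},
])

```text
clock: 7.15
eef_pos: [477.0, 221.1, 356.7]
tcp_rot: [-3.141, -0.0, 1.547]
contact_force: [-1.2, 4.6, 2.1]
opening: 0.501
grasp_force: 62.1
```

```bash
python3 st.py
```

```text
7.15 q6 0.4542 yaw 1.5473 z 356.74 e6 -0.333 op 0.501 M [0.45  0.348 0.109] F [-1.153  4.551  2.075]
```

Emit:
apply_moves([
  {"claw": 1, "delta_pos": [0, 0, 0.005], "yaw": 0.035},
  {"claw": 1, "delta_pos": [0, 0, 0.005], "yaw": 0.035},
])

```text
clock: 7.4
eef_pos: [477.0, 221.1, 356.6]
tcp_rot: [-3.141, -0.0, 1.477]
contact_force: [-2.3, 4.9, 1.3]
opening: 0.501
grasp_force: 62.1
```

```bash
python3 st.py
```

```text
7.4 q6 0.5242 yaw 1.4774 z 356.63 e6 -0.333 op 0.501 M [0.665 0.455 0.069] F [-2.346  4.928  1.333]
```

Emit:
apply_moves([
  {"claw": 1, "delta_pos": [0.03, 0, 0.005], "yaw": 0.035},
  {"claw": 1, "delta_pos": [0, 0, 0.005], "yaw": 0.035},
])

```text
clock: 7.65
eef_pos: [477.0, 221.2, 356.5]
tcp_rot: [-3.141, 0.0, 1.407]
contact_force: [-2.8, 1.7, 2.4]
opening: 0.503
grasp_force: 62.2
```

```bash
python3 st.py
```

```text
7.65 q6 0.5947 yaw 1.4075 z 356.54 e6 -0.330 op 0.503 M [0.373 0.528 0.112] F [-2.818  1.668  2.364]
```

Emit:
apply_moves([
  {"claw": 1, "delta_pos": [0, 0, 0.005], "yaw": 0.035},
  {"claw": 1, "delta_pos": [0, 0, 0.005], "yaw": 0.035},
])

```text
clock: 7.9
eef_pos: [477.0, 221.2, 356.4]
tcp_rot: [-3.141, 0.0, 1.337]
contact_force: [-4.2, 2.7, 2.3]
opening: 0.499
grasp_force: 62.3
```

```bash
python3 st.py
```

```text
7.9 q6 0.6647 yaw 1.3374 z 356.45 e6 -0.334 op 0.499 M [0.382 0.62  0.2  ] F [-4.246  2.701  2.291]
```

Emit:
apply_moves([
  {"claw": 1, "delta_pos": [0, 0.03, 0.005], "yaw": 0.03},
  {"claw": 1, "delta_pos": [0, 0, 0.005], "yaw": 0.03},
])

```text
clock: 8.15
eef_pos: [477.1, 221.2, 356.4]
tcp_rot: [-3.141, 0.0, 1.278]
contact_force: [-6.0, 3.9, 4.6]
opening: 0.505
grasp_force: 62.4
```

```bash
python3 st.py
```

```text
8.15 q6 0.7241 yaw 1.2776 z 356.37 e6 -0.271 op 0.505 M [0.465 0.813 0.14 ] F [-5.993  3.855  4.626]
```

Emit:
apply_moves([
  {"claw": 1, "delta_pos": [0, -0.06, 0.0], "yaw": 0.03},
  {"claw": 1, "delta_pos": [0, 0, 0.005], "yaw": 0.03},
])

```text
clock: 8.4
eef_pos: [476.9, 221.3, 356.3]
tcp_rot: [3.141, 0.0, 1.218]
contact_force: [-3.3, 1.3, 2.0]
opening: 0.503
grasp_force: 62.2
```

```bash
python3 st.py
```

```text
8.4 q6 0.7849 yaw 1.2178 z 356.31 e6 -0.262 op 0.503 M [0.2   0.509 0.151] F [-3.33   1.287  1.971]
```

Emit:
apply_moves([
  {"claw": 1, "delta_pos": [0, 0, 0.005], "yaw": 0.035},
  {"claw": 1, "delta_pos": [0, 0, 0.005], "yaw": 0.035},
])

```text
clock: 8.65
eef_pos: [476.9, 221.3, 356.2]
tcp_rot: [3.142, 0.0, 1.147]
contact_force: [-2.9, 0.2, 2.8]
opening: 0.504
grasp_force: 62.2
```

```bash
python3 st.py
```

```text
8.65 q6 0.8552 yaw 1.1475 z 356.20 e6 -0.337 op 0.504 M [0.076 0.514 0.127] F [-2.868  0.244  2.759]
```

Emit:
apply_moves([
  {"claw": 1, "delta_pos": [0, 0, 0.005], "yaw": 0.035},
  {"claw": 1, "delta_pos": [0, 0, 0.005], "yaw": 0.035},
])

```text
clock: 8.9
eef_pos: [476.8, 221.3, 356.1]
tcp_rot: [3.141, 0.0, 1.079]
contact_force: [-3.4, 0.7, 2.8]
opening: 0.505
grasp_force: 62.1
```

```bash
python3 st.py
```

```text
8.9 q6 0.9238 yaw 1.0793 z 356.13 e6 1.363 op 0.505 M [0.19  0.675 1.868] F [-3.396  0.726  2.782]
```

The teeth caught between yaw 1.1475 and 1.079, at about 1.11. I'll back off now to yaw 2.68, a quarter turn from the catch.

Emit:
apply_moves([
  {"claw": 1, "delta_pos": [0, 0, -0.02], "yaw": -0.16},
  {"claw": 1, "delta_pos": [0, 0, -0.02], "yaw": -0.16},
  {"claw": 1, "delta_pos": [0, 0, -0.02], "yaw": -0.16},
  {"claw": 1, "delta_pos": [0, 0, -0.02], "yaw": -0.16},
  {"claw": 1, "delta_pos": [0, 0, -0.02], "yaw": -0.16},
  {"claw": 1, "delta_pos": [0, 0, -0.02], "yaw": -0.16},
  {"claw": 1, "delta_pos": [0, 0, -0.02], "yaw": -0.16},
  {"claw": 1, "delta_pos": [0, 0, -0.02], "yaw": -0.16},
])

```text
clock: 9.9
eef_pos: [477.1, 221.3, 357.8]
tcp_rot: [3.141, 0.0, 2.363]
contact_force: [-1.0, -0.2, 2.1]
opening: 0.505
grasp_force: 62.2
```

Emit:
apply_moves([
  {"claw": 1, "delta_pos": [0, 0, -0.02], "yaw": -0.16},
  {"claw": 1, "delta_pos": [0, 0, -0.02], "yaw": -0.16},
  {"claw": 1, "delta_pos": [0, 0, 0], "yaw": 0},
  {"claw": 1, "delta_pos": [0, 0, 0], "yaw": 0},
])

```text
clock: 10.4
eef_pos: [477.2, 221.4, 358.2]
tcp_rot: [3.141, 0.001, 2.676]
contact_force: [0.3, 0.2, 1.2]
opening: 0.497
grasp_force: 62.0
```

```bash
python3 st.py
```

```text
10.4 q6 -0.6732 yaw 2.6758 z 358.18 e6 -0.005 op 0.497 M [-0.063 -0.103  0.038] F [0.314 0.208 1.222]
```

Emit:
apply_moves([
  {"claw": -1, "delta_pos": [0, 0, 0], "yaw": 0},
  {"claw": -1, "delta_pos": [0, 0, 0], "yaw": 0},
  {"claw": -1, "delta_pos": [0, 0, 0], "yaw": 0},
  {"claw": -1, "delta_pos": [0, 0, 0], "yaw": 0},
  {"claw": -1, "delta_pos": [0, 0, 0], "yaw": 0},
  {"claw": -1, "delta_pos": [0, 0, -2.6], "yaw": 0},
  {"claw": -1, "delta_pos": [0, 0, -2.6], "yaw": 0},
  {"claw": -1, "delta_pos": [0, 0, -2.6], "yaw": 0},
])

```text
clock: 11.4
eef_pos: [476.8, 221.4, 436.9]
tcp_rot: [-3.141, -0.0, 2.68]
contact_force: [1.0, 0.7, 0.4]
opening: 0.998
grasp_force: 0.0
```

Emit:
apply_moves([
  {"claw": -1, "delta_pos": [0, 0, 0], "yaw": 0},
  {"claw": -1, "delta_pos": [0, 0, 0], "yaw": 0},
])

```text
clock: 11.65
eef_pos: [476.6, 221.3, 435.4]
tcp_rot: [-3.141, -0.001, 2.68]
contact_force: [0.1, -0.3, 0.7]
opening: 0.999
grasp_force: 0.0
```

```bash
python3 st.py; python3 look.py w2|tail -n 6
```

```text
11.65 q6 -0.6772 yaw 2.6797 z 435.42 e6 0.001 op 0.999 M [-0.049 -0.021  0.051] F [ 0.093 -0.348  0.746]
205 4159 [476.1024 223.207  210.5303] 210.59743194716077 ((477.3163146972656, 222.5027313232422), 24.77564239501953)
flat normal deg (mod 60) 3 44.395671844736455 44.086809232161784 44.32338744721025
170 1625 [462.8584 229.5962 178.2217] 178.3173377456742 ((476.99871826171875, 222.8486328125), 32.610748291015625)
flat normal deg (mod 60) 33 58.50687253598625 57.921978976705134 42.63713745332859
145 6222 [463.5307 229.2407 149.1796] 149.31812549422798 ((477.525390625, 222.49317932128906), 51.71437454223633)
flat normal deg (mod 60) 33 102.77688361609631 102.79187056776951 100.88656151831668
```

View pics/w2.png

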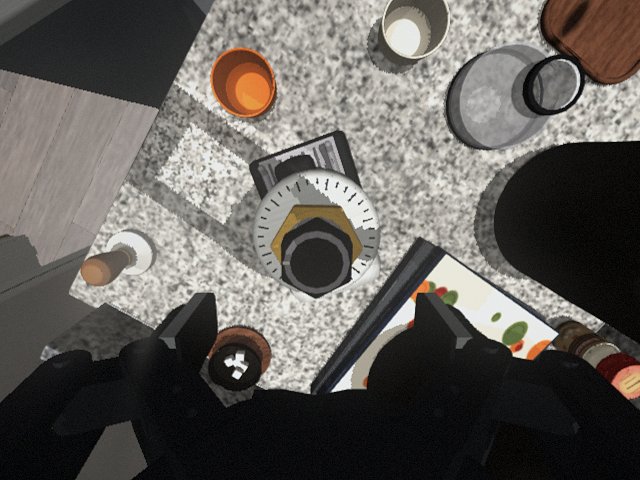

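Head flats are now at 3°, a net turn of 31° as expected. The nut at (317,240) has flats at 33° mod 60. Its top is at about 179, so it stands about 4 mm above the neck. I'll turn to the 153° closing line and descend onto the nut.

Emit:
apply_moves([
  {"claw": -1, "delta_pos": [0, 0, 0], "yaw": -0.174},
  {"claw": -1, "delta_pos": [0, 0, 0], "yaw": -0.174},
  {"claw": -1, "delta_pos": [0, 0, 0], "yaw": -0.174},
  {"claw": -1, "delta_pos": [0, 0, 0], "yaw": -0.174},
  {"claw": -1, "delta_pos": [0, 0, 0], "yaw": -0.174},
  {"claw": -1, "delta_pos": [0, 0, 0], "yaw": -0.174},
  {"claw": -1, "delta_pos": [0, 0, 0], "yaw": -0.174},
  {"claw": -1, "delta_pos": [0, 0, 0], "yaw": -0.174},
])

```text
clock: 12.7
eef_pos: [476.6, 221.3, 434.9]
tcp_rot: [3.141, -0.002, -2.206]
contact_force: [0.7, 0.1, -0.1]
opening: 0.996
grasp_force: 0.0
```

Emit:
apply_moves([
  {"claw": -1, "delta_pos": [0, 0, 0], "yaw": -0.17},
  {"claw": -1, "delta_pos": [-0.02, -0.04, 2], "yaw": 0},
  {"claw": -1, "delta_pos": [0, 0, 2], "yaw": 0},
  {"claw": -1, "delta_pos": [0, 0, 2], "yaw": 0},
  {"claw": -1, "delta_pos": [0, 0, 2], "yaw": 0},
  {"claw": -1, "delta_pos": [0, 0, 1.5], "yaw": 0},
  {"claw": -1, "delta_pos": [0, 0, 0.8], "yaw": 0},
  {"claw": -1, "delta_pos": [0, 0, 0], "yaw": 0},
])

```text
clock: 13.7
eef_pos: [477.2, 221.3, 332.6]
tcp_rot: [3.141, -0.001, -2.041]
contact_force: [-0.5, 0.3, 0.4]
opening: 1.001
grasp_force: 0.0
```

```bash
python3 st.py
```

```text
13.7 q6 -2.2396 yaw -2.0414 z 332.63 e6 0.000 op 1.001 M [-0.044  0.038 -0.042] F [-0.546  0.316  0.425]
```

Emit:
apply_moves([
  {"claw": 1, "delta_pos": [0, 0, 0], "yaw": 0},
  {"claw": 1, "delta_pos": [0, 0, 0], "yaw": 0},
  {"claw": 1, "delta_pos": [0, 0, 0], "yaw": 0},
  {"claw": 1, "delta_pos": [0, 0, 0], "yaw": 0},
  {"claw": 1, "delta_pos": [0, 0, 0], "yaw": 0},
  {"claw": 1, "delta_pos": [0, 0, 0], "yaw": 0},
], grip_force=40)

```text
clock: 14.45
eef_pos: [477.1, 221.7, 334.1]
tcp_rot: [3.141, 0.001, -2.042]
contact_force: [-3.9, 1.2, 5.1]
opening: 0.672
grasp_force: 42.2
```

```bash
python3 st.py
```

```text
14.45 q6 -2.2395 yaw -2.0418 z 334.12 e6 -0.056 op 0.672 M [ 0.241  0.672 -0.048] F [-3.879  1.237  5.103]
```

Emit:
apply_moves([
  {"claw": 1, "delta_pos": [0, 0, 0], "yaw": 0.15},
  {"claw": 1, "delta_pos": [0, 0, 0], "yaw": 0.15},
  {"claw": 1, "delta_pos": [0, 0, 0.02], "yaw": 0.15},
  {"claw": 1, "delta_pos": [0, 0, 0.02], "yaw": 0.15},
  {"claw": 1, "delta_pos": [0, 0, 0.02], "yaw": 0.15},
  {"claw": 1, "delta_pos": [0, 0, 0.02], "yaw": 0.15},
  {"claw": 1, "delta_pos": [0, 0, 0.02], "yaw": 0.15},
  {"claw": 1, "delta_pos": [0, 0, 0.02], "yaw": 0.15},
])

```text
clock: 15.45
eef_pos: [477.3, 221.5, 332.6]
tcp_rot: [3.141, 0.0, 3.037]
contact_force: [-2.5, -0.5, 2.8]
opening: 0.665
grasp_force: 42.5
```

```bash
python3 st.py
```

```text
15.45 q6 -1.0347 yaw 3.0369 z 332.64 e6 -1.925 op 0.665 M [-0.04   0.269  0.029] F [-2.547 -0.462  2.801]
```

Emit:
apply_moves([
  {"claw": 1, "delta_pos": [0, 0, 0.02], "yaw": 0.15},
  {"claw": 1, "delta_pos": [0, 0, 0.02], "yaw": 0.15},
  {"claw": 1, "delta_pos": [0, 0, 0.02], "yaw": 0.15},
  {"claw": 1, "delta_pos": [0, 0, 0.02], "yaw": 0.15},
])

```text
clock: 15.95
eef_pos: [477.2, 221.4, 331.9]
tcp_rot: [3.141, 0.0, 2.437]
contact_force: [-2.7, -0.3, 3.8]
opening: 0.667
grasp_force: 42.6
```

```bash
python3 st.py
```

```text
15.95 q6 -0.4347 yaw 2.4370 z 331.88 e6 -1.924 op 0.667 M [-0.174  0.356  0.035] F [-2.733 -0.34   3.801]
```

Emit:
apply_moves([
  {"claw": 1, "delta_pos": [0, 0, 0.013], "yaw": 0.1},
  {"claw": 1, "delta_pos": [0, 0, 0.013], "yaw": 0.1},
  {"claw": 1, "delta_pos": [0, 0, 0.013], "yaw": 0.1},
  {"claw": 1, "delta_pos": [0, 0, 0.01], "yaw": 0.05},
])

```text
clock: 16.45
eef_pos: [477.2, 221.3, 331.4]
tcp_rot: [3.141, 0.0, 2.09]
contact_force: [-2.4, -1.2, 3.7]
opening: 0.668
grasp_force: 42.7
```

```bash
python3 st.py
```

```text
16.45 q6 -0.0873 yaw 2.0896 z 331.43 e6 -0.283 op 0.668 M [-0.182  0.335  0.082] F [-2.357 -1.206  3.706]
```

Emit:
apply_moves([
  {"claw": 1, "delta_pos": [0, 0, 0.013], "yaw": 0.1},
  {"claw": 1, "delta_pos": [0, 0, 0.013], "yaw": 0.1},
  {"claw": 1, "delta_pos": [0, 0, 0.006], "yaw": 0.05},
])

```text
clock: 16.82
eef_pos: [477.1, 221.3, 331.1]
tcp_rot: [3.142, 0.0, 1.84]
contact_force: [-2.1, -1.8, 3.5]
opening: 0.669
grasp_force: 42.7
```

```bash
python3 st.py
```

```text
16.82 q6 0.1628 yaw 1.8395 z 331.11 e6 -0.283 op 0.669 M [-0.253  0.43   0.048] F [-2.137 -1.754  3.529]
```

Emit:
apply_moves([
  {"claw": 1, "delta_pos": [0, 0, 0.013], "yaw": 0.1},
  {"claw": 1, "delta_pos": [0, 0, 0.013], "yaw": 0.1},
  {"claw": 1, "delta_pos": [0, 0, 0.006], "yaw": 0.05},
])

```text
clock: 17.2
eef_pos: [477.1, 221.3, 330.8]
tcp_rot: [-3.141, 0.0, 1.59]
contact_force: [-2.5, -0.9, 4.5]
opening: 0.665
grasp_force: 42.7
```

```bash
python3 st.py
```

```text
17.2 q6 0.4128 yaw 1.5895 z 330.80 e6 -0.283 op 0.665 M [-0.254  0.511 -0.016] F [-2.522 -0.916  4.538]
```

Emit:
apply_moves([
  {"claw": 1, "delta_pos": [0, 0, 0.01], "yaw": 0.1},
  {"claw": 1, "delta_pos": [0, 0, 0.013], "yaw": 0.1},
  {"claw": 1, "delta_pos": [0, 0, 0.006], "yaw": 0.05},
])

```text
clock: 17.58
eef_pos: [477.0, 221.3, 330.5]
tcp_rot: [-3.141, 0.0, 1.34]
contact_force: [-4.1, -1.5, 5.7]
opening: 0.668
grasp_force: 42.8
```

```bash
python3 st.py
```

```text
17.57 q6 0.6625 yaw 1.3398 z 330.51 e6 -0.135 op 0.668 M [-0.259  0.557  0.201] F [-4.068 -1.522  5.721]
```

Emit:
apply_moves([
  {"claw": 1, "delta_pos": [0, 0, 0], "yaw": 0.05},
  {"claw": 1, "delta_pos": [0, 0, 0], "yaw": 0.05},
])

```text
clock: 17.82
eef_pos: [477.0, 221.3, 330.4]
tcp_rot: [-3.141, 0.0, 1.241]
contact_force: [-3.2, -0.7, 4.3]
opening: 0.663
grasp_force: 42.7
```

```bash
python3 st.py
```

```text
17.82 q6 0.7617 yaw 1.2407 z 330.42 e6 -0.330 op 0.663 M [-0.193  0.535  0.298] F [-3.242 -0.651  4.332]
```

Emit:
apply_moves([
  {"claw": 1, "delta_pos": [0, 0, 0], "yaw": 0.05},
  {"claw": 1, "delta_pos": [0, 0, 0], "yaw": 0.05},
])

```text
clock: 18.08
eef_pos: [477.0, 221.3, 330.4]
tcp_rot: [-3.141, 0.0, 1.141]
contact_force: [-3.8, -0.0, 3.8]
opening: 0.671
grasp_force: 42.6
```

```bash
python3 st.py
```

```text
18.07 q6 0.8615 yaw 1.1411 z 330.38 e6 -0.166 op 0.671 M [-0.15   0.51   0.481] F [-3.774 -0.026  3.797]
```

Emit:
apply_moves([
  {"claw": 1, "delta_pos": [0, 0, 0], "yaw": 0.05},
])

```text
clock: 18.2
eef_pos: [477.0, 221.3, 330.4]
tcp_rot: [-3.141, 0.0, 1.091]
contact_force: [-3.4, -1.0, 4.7]
opening: 0.669
grasp_force: 42.5
```

```bash
python3 st.py
```

```text
18.2 q6 0.9114 yaw 1.0912 z 330.35 e6 -0.076 op 0.669 M [-0.202  0.512  0.617] F [-3.391 -0.992  4.745]
```

The nut is snug at about 0.5–0.55 N m, so I'll release, rise and check.

Emit:
apply_moves([
  {"claw": -1, "delta_pos": [0, 0, 0], "yaw": 0},
  {"claw": -1, "delta_pos": [0, 0, 0], "yaw": 0},
  {"claw": -1, "delta_pos": [0, 0, 0], "yaw": 0},
  {"claw": -1, "delta_pos": [0, 0, 0], "yaw": 0},
  {"claw": -1, "delta_pos": [0, 0, 0], "yaw": 0},
  {"claw": -1, "delta_pos": [0, 0, -3.5], "yaw": 0},
  {"claw": -1, "delta_pos": [0, 0, -3.5], "yaw": 0},
  {"claw": -1, "delta_pos": [0, 0, -3.5], "yaw": 0},
])

```text
clock: 19.2
eef_pos: [477.2, 221.3, 435.7]
tcp_rot: [-3.141, 0.0, 1.092]
contact_force: [0.4, 0.4, 0.4]
opening: 1.0
grasp_force: 0.0
```

Emit:
apply_moves([
  {"claw": -1, "delta_pos": [0, 0, 0], "yaw": 0},
  {"claw": -1, "delta_pos": [0, 0, 0], "yaw": 0},
  {"claw": -1, "delta_pos": [0, 0, 0], "yaw": 0},
])

```text
clock: 19.58
eef_pos: [477.0, 221.2, 433.5]
tcp_rot: [-3.14, 0.002, 1.092]
contact_force: [0.3, -0.1, 0.9]
opening: 0.999
grasp_force: 0.0
```

```bash
python3 st.py; python3 look.py w3|tail -n 6
```

```text
19.57 q6 0.9104 yaw 1.0918 z 433.49 e6 -0.001 op 0.999 M [-0.052  0.048 -0.014] F [ 0.307 -0.108  0.943]
205 4239 [477.9017 223.4711 210.7207] 210.77010585840893 ((477.17852783203125, 222.30673217773438), 24.970779418945312)
flat normal deg (mod 60) 3 44.170941474239555 44.450266306707135 43.97598955132961
170 1573 [485.1462 237.2396 174.9293] 174.65630795853434 ((477.2742004394531, 222.37020874023438), 32.67828369140625)
flat normal deg (mod 60) 31 57.25300619970881 57.47478628857772 57.68483417461886
145 6334 [484.2674 235.5288 149.2739] 149.42631111209408 ((477.277587890625, 222.2164764404297), 51.58608627319336)
flat normal deg (mod 60) 1 102.56187869253347 97.89103344199094 102.84372674974664
```

View pics/w3.png

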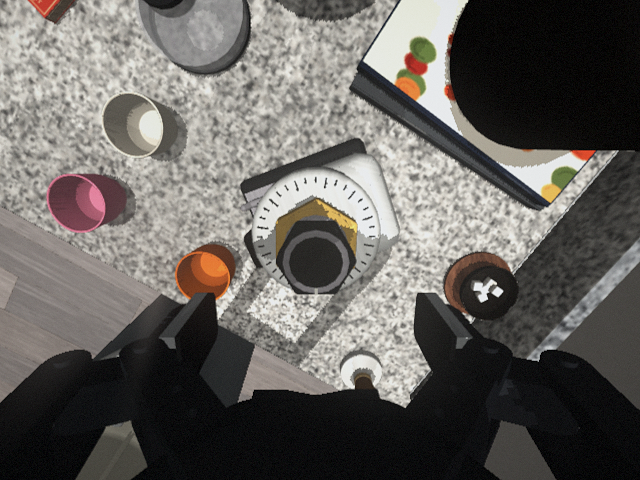

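The picture shows the head at (315,262), still at 3° and the same height. The nut at (315,225) is down on the neck, its top at about 175. The hopper, cup and tamper are untouched and the gripper is clear, so I'm handing in.

```bash
python3 -c "
from rig import r
print(r.sign_off())"
```

```text
the job is handed in; nothing more can be done
None
```

Job handed in: the adjuster was turned until the burr teeth caught (the last step peaked at 1.87 N m, firmer than a light catch and just under the 2 N m harm limit) and backed off a quarter turn; the lock nut is snug on the neck at roughly 0.5–0.6 N m; the gripper is clear and the hopper, cup and tamper were left where they stood.

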